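Clear the vegetable cutter and hold its locking collar home

TASK

First clear the carrot end and the potato end off the deck of the vegetable cutter into the open green scrap pan. Then turn the black knurled locking collar on the drive hub until its hidden keyways drop over the pins, push it fully home against its spring, and finish while still holding it pushed home with the gripper (it springs back up if let go). Leave everything else on the table and on the cutter where it stands.

Things in the scene. Friction and masses are not known exactly. Their poses are not given: they have to be found in the camera images.
- cutter: Fixed low steel drive base of a vegetable cutter, 240 (its x) by 440 (its y) mm, flat grey deck 120 mm above the table; origin at the table level under its centre, z up. The drive hub stands on the deck at its y = -80 mm; around it lies a flat steel disc of 88 mm radius, 5 mm thick. The offcuts lie on its +y half.
- hub_axis (a point): Point on the upright axis of the drive hub, at the top of the hub's boss, 140 mm above the table; x, y as the cutter's, z up. The boss is a dark disc of 36 mm radius, 20 mm above the deck. A steel post of 16 mm radius rises from it to 47 mm above this point, inside the collar.
- pin_top (a point): Point on the hub axis level with the tops of the pins, 20 mm above the boss. Three pins, 8 mm wide and 8 mm tall, 120 degrees apart, stand out from the post under the collar. Which way they point differs each time, is hidden by the collar and is NOT given by this point's axes, so it has to be found by feel.
- seat_top (a point): Point on the hub axis level with the top, at rest, of the orange spring seat, a ring round the post 8 mm above the boss. The seat can be pressed down 8 mm, by about 5 N at first and 10 N at the end; it holds up the collar's weight.
- collar: Loose black knurled ring, 60 mm outside diameter, 40 mm tall, 0.2 to 0.33 kg, on the post with 1.5 mm play; origin at the centre of its underside, z up. At the start its inner shoulder rests on the pins, underside 12 mm above the boss. Fully home, its underside meets the boss. It turns freely by hand and stays where it is left. Grip it across its diameter from above, at any yaw.
- collar_dot (a point): White dot on the collar's top, 23.5 mm off its axis along its x. One of three hidden keyways lies under it, the others 120 degrees either side; each is 13 mm wide (7 degrees to spare either way). A third of a turn, either way, is sure to meet the pins. Then it drops 4 mm to the spring seat, if not held up, and must be pushed 8 mm further.
- carrot_end: Loose orange carrot end standing on its cut face: a blunt cone 30 mm across at the foot, 26 mm near the top, 31 mm tall, 30 g; origin at the centre of its foot.
- potato_end: Loose pale potato piece, a rounded block 44 (its x) by 30 (its y) by 26 mm tall, 45 g; origin at the centre of its underside.
- scrap_pan: Fixed open green plastic pan, 160 (its x) by 130 (its y) mm outside, 65 mm tall, walls and floor 4 to 5 mm, with a rim lip about 8 mm outward; origin under its centre at table level. It stands to the left or to the right of the cutter.
- tub: Bystander: white tub with a blue lid, 150 by 130 by 84 mm, on the other side of the cutter from the pan; origin under its centre.
- spice_jar: Bystander: small amber jar with a red cap, 38 mm wide, 55 mm tall, on the far +y corner of the cutter's deck; origin under its centre.
- pusher: Bystander: white plastic food pusher, 54 mm wide, 132 mm tall, beyond the cutter; origin under its centre.
- sauce_bottle: Bystander: amber bottle, 62 mm wide, 190 mm tall, beyond the cutter.
- oil_bottle: Bystander: green bottle, 60 mm wide, 200 mm tall, beyond the cutter.
- mug: Bystander: white mug, 80 mm wide, 90 mm tall, beyond the cutter.
- spatula: Bystander: kitchen spatula lying on the table at the far left.

How it is judged:
By the outcome, as a careful person would: the job done as asked, in the order asked, and still so for the second after the job is handed in, while the arm keeps its last pose, push and grip.
It also fails if it takes over 72 s, if anything falls off the work surface, if the arm or the gripper's body presses on something with over 40 N, if the wrist force passes 120 N, or if a joint passes its speed limit or range.

ROBOT

A 7-joint arm with a two-finger parallel gripper is mounted at the origin on the work surface. World frame = base frame: x ahead of the robot, y to its left, z up, the work surface at z = 0. Lengths are in m, angles in rad, forces in N, time in s.
With the tool pointing down it reaches from about 0.35 to 0.9 m from the base axis. Payload 7.2 kg.
Tool frame: the origin (TCP) lies at the very end of the fingers, on their centre line; the grasp point (between the pads) lies manip.pinch_z behind it (manip.pinch_z is the distance from the TCP to the grasp point, in m); z points along the fingers, y is the direction in which the jaws open and shut (so a half turn about z gives the same grasp; the last joint's range is limited). The gripper opens to 85 mm and grips with 20 to 120 N. Pads are 22 mm wide; open, the fingers measure 114 mm over their backs; the gripper's body (76 mm by 85 mm) begins 54 mm behind the grasp point. The pads swing forward as they close: fully open they stand 13 mm farther back than shut.
Start: joints at [1.115, 0.411, -0.013, 1.596, 0.006, 1.134, -0.082], TCP at [0.236, -0.579, 0.231] pointing down, gripper open.
Joint ranges: [-2.95, 2.95], [-0.29, 1.99], [-1.47, 1.44], [0.14, 2.54], [-1.03, 4.17], [0.13, 1.85], [-2.86, 2.86]. Speed limits (rad/s): [2.39, 2.39, 3.01, 3.01, 3.14, 3.14, 3.14].

INTERFACE

Orientations are given as a unit quaternion [w, x, y, z].
In Python, from cell import manip gives the robot as it stands.
- The arm moves only by the shell command python3 -m jog 'ROWS' [FORCE]. ROWS is JSON, one flat list of numbers, 7 for each row, row after row: the closure, from -1 (fully open) to 1 (shut), then the shift along the tool's x, y, z in cm, then the turn, a rotation vector about the tool's x, y, z in rad. In form: [grip, x, y, z, rx, ry, rz, grip, x, y, z, rx, ry, rz, ...]. A call has 1 to 12 rows; each row shifts and turns the commanded pose from where the row before left it, along the tool's axes as they then stand; what a row does not reach is not made up. A row lasts 1/8 s, in which the tool goes at most 62.5 mm and 10.7 degrees, less where a joint would pass 70% of its speed; a pose out of reach is approached as far as the arm can. A call with a gripper value outside its range is refused whole. The fingers move at their own pace and stop on an object; FORCE is the grip in N (left out, the last holds). Time passes only in rows, so rows that do not move let the fingers close. It gives the time, the measured TCP pose, the force and the opening at its end, in the units of the state.
- manip.get_obs(): the state, without advancing time (a new reading comes with each control period).
- manip.grab_frame(name): name is "scene" or "top"; returns (picture, depth): 384x512x3 uint8, red, green, blue; 384x512 float32, m along the optical axis (not along the pixel's ray), 0 where there is no reading.
- manip.camera_params(name): a dict with "fx", "fy", "cx", "cy" (pixels), "k1" (the pictures are not rectified: a ray, as slopes to the right and down, at radius r is drawn at 1 + k1 r^2 times it, then the intrinsics apply), "camera_from_world" (4x4, takes a point from world to camera coordinates). Camera axes: x right, y down, z forward; pixel columns grow to the right and rows downward; lengths in m; the calibration is good to about 2 mm. A picture is of the moment at which its call begins. camera_params takes no time and is no camera call.
- manip.close_job(): hands the job in, once; it reports no verdict.
The state is a dict: "time": time; "qpos": joint angles; "joint_velocities": joint speeds; "joint_torque": joint torques, N m; "tool_pos": TCP position; "tool_rot": TCP orientation; "force": force on the tool from outside, world axes, zero at the start; "wrist_torque": the same for the moment, N m; "finger_gap": finger opening in m.
Only numpy, scipy, OpenCV 4.12 (cv2) and the standard library are available. Lean on these libraries where they do the work, as an engineer would, in place of code of your own. Each camera call takes 0.05 s, during which the arm holds its last target.

## Working session

There is one attempt and no reset: what is moved stays moved. The work goes in short steps, Python scripts to look and compute and a shell command to move; the robot and the scene stay as the last step left them, time stands still between calls to the robot, and variables do not carry over. Pictures are saved under pics/ and viewed, and the job is handed in when it is done.

```bash
ls; mkdir -p pics; python3 - <<'E'
from cell import manip
import cv2,numpy as np
o=manip.get_obs();print(o)
print(manip.pinch_z)
for n in("scene","top"):
    p,d=manip.grab_frame(n);cv2.imwrite(f'pics/{n}0.png',p[:,:,::-1]);np.savez(f'{n}0.npz',p=p,d=d);print(manip.camera_params(n))
E
```

```text
pics
{'time': 0.0, 'qpos': array([ 1.1148072 ,  0.4119495 , -0.0126996 ,  1.59706988,  0.00558199,
        1.13427847, -0.08218043]), 'joint_velocities': array([-1.20468071e-03, -8.58301938e-05,  3.82546993e-04,  1.34375712e-03,
       -7.74179906e-04,  1.34228643e-04,  2.48763476e-04]), 'joint_torque': array([-2.47518801e-04, -6.00631285e+01,  6.82221875e-01, -2.99408054e+01,
        1.38510234e-02,  1.05652824e-02,  5.73605053e-05]), 'tool_pos': array([ 0.23610736, -0.57814099,  0.23041164]), 'tool_rot': array([-8.07274001e-04,  9.81258484e-01,  1.92694291e-01, -2.13049646e-04]), 'force': array([0.30062033, 0.11393974, 0.38457938]), 'wrist_torque': array([-0.04142127, -0.03552502,  0.00701846]), 'finger_gap': 0.0854336274303657}
0.0187
{'fx': 423.2052513990092, 'fy': 423.2052513990092, 'cx': 251.0222737354582, 'cy': 185.1320084863068, 'k1': -0.05358867909018577, 'camera_from_world': array([[ 8.39420012e-01,  5.43482807e-01,  6.94504145e-04,
        -5.56719453e-01],
       [ 4.61754737e-01, -7.12514272e-01, -5.28304812e-01,
        -1.64633455e-01],
       [-2.86629738e-01,  4.43790322e-01, -8.49054499e-01,
         1.42760148e+00],
       [ 0.00000000e+00,  0.00000000e+00,  0.00000000e+00,
         1.00000000e+00]])}
{'fx': 469.99098614987395, 'fy': 469.99098614987395, 'cx': 260.64149223511026, 'cy': 183.41312039369012, 'k1': -0.12470170074767302, 'camera_from_world': array([[-0.01756846, -0.99982874,  0.00581786,  0.07460727],
       [-0.9812294 ,  0.01612344, -0.19216896,  0.64733364],
       [ 0.19204224, -0.00908477, -0.98134461,  1.65312374],
       [ 0.        ,  0.        ,  0.        ,  1.        ]])}
```

View pics/scene0.png

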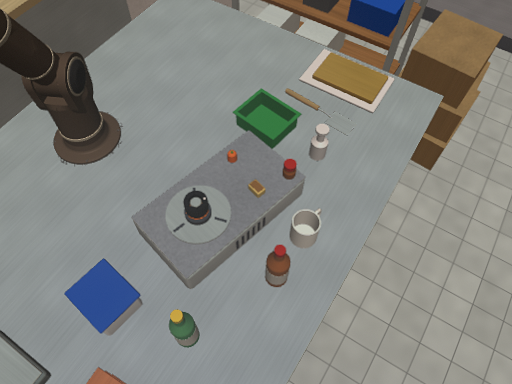

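View pics/top0.png

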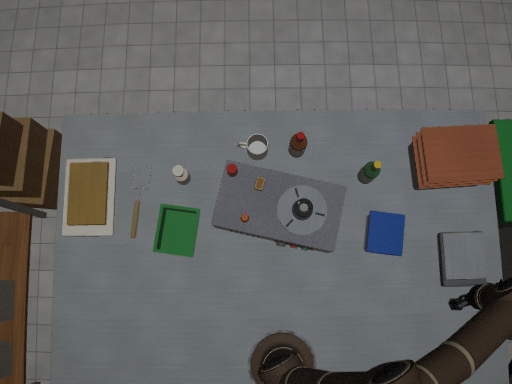

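The scene view shows the carrot at about (232,156), the potato at (257,188), the collar at (197,207) and the pan at (267,117). In the top view the carrot is at (245,218), the potato at (260,184), the collar at (303,208) and the pan at (177,230).

```bash
cat > h.py <<'E'
from cell import manip
import cv2,numpy as np
def ray(n,uv):
    c=manip.camera_params(n);K=np.array([[c['fx'],0,c['cx']],[0,c['fy'],c['cy']],[0,0,1.]])
    x=cv2.undistortPoints(np.array(uv,float).reshape(-1,1,2),K,np.array([c['k1'],0,0,0,0.]))[:,0]
    T=c['camera_from_world'];R=T[:3,:3];o=-R.T@T[:3,3]
    return o,np.c_[x,np.ones(len(x))]@R
def plane(n,uv,z):
    o,d=ray(n,uv);return o+d*((z-o[2])/d[:,2])[:,None]
def cloud(n,d):
    v,u=np.mgrid[:384,:512];o,r=ray(n,np.c_[u.ravel(),v.ravel()])
    P=(o+r*d.reshape(-1,1)).reshape(384,512,3);P[d==0]=np.nan;return P
E
python3 - <<'E'
from h import *
for n,(u0,v0,u1,v1) in dict(scene=(130,130,310,285),top=(205,150,355,255)).items():
    p=np.load(n+'0.npz')['p'][v0:v1,u0:u1,::-1]
    p=cv2.resize(p,None,fx=4.4 if n=='scene' else 5.3,fy=4.4*.85 if 0 else (3.8 if n=='scene' else 5.3),interpolation=cv2.INTER_CUBIC) if n=='top' else cv2.resize(p,None,fx=3.8,fy=3.8,interpolation=cv2.INTER_CUBIC)
    cv2.imwrite(f'pics/{n}0z.png',p)
E
```

```text
(no output)
```

View pics/scene0z.png

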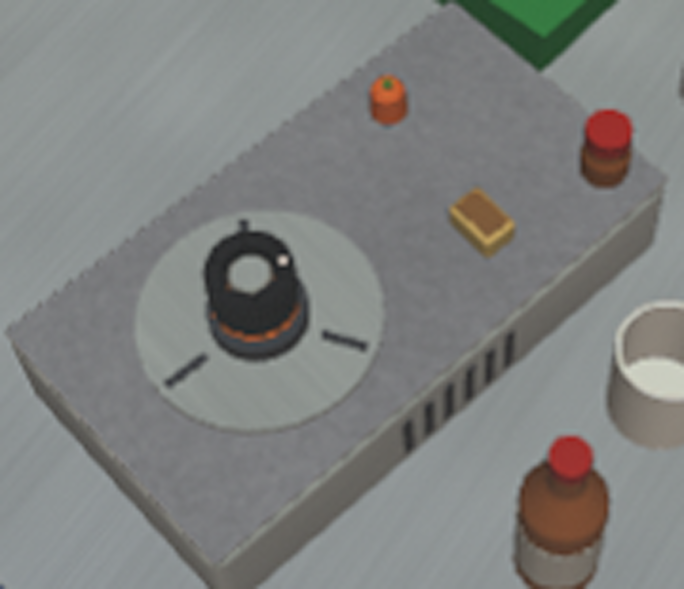

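View pics/top0z.png

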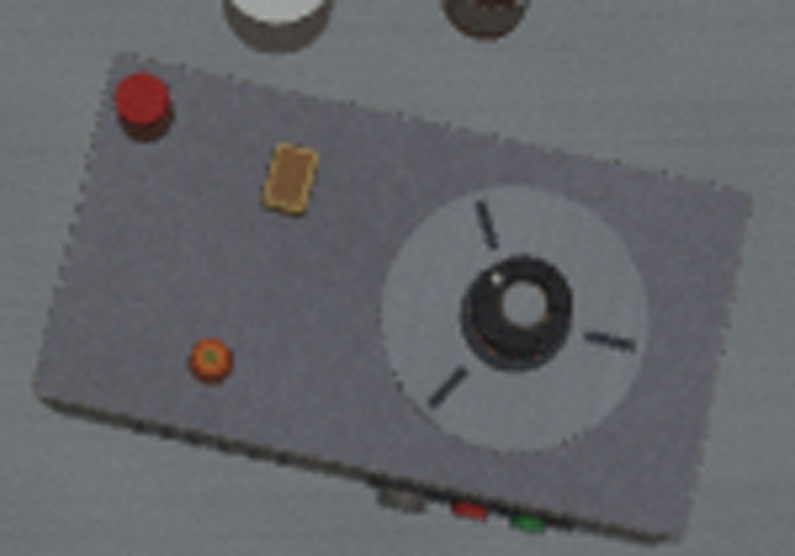

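Both zooms show the deck, disc, collar with its white dot, carrot and potato clearly. Next I measure them.

```bash
python3 - <<'E'
from h import *
def box(P):
    r=cv2.minAreaRect((P[:,:2]*1000).astype(np.float32));return np.round(r[0],1),np.round(r[1],1),round(r[2],1)
for n in('top','scene'):
    f=np.load(n+'0.npz');p,d=f['p'],f['d'];C=cloud(n,d);z=C[...,2]
    hsv=cv2.cvtColor(p,cv2.COLOR_RGB2HSV);H,S,V=[hsv[...,i].astype(int) for i in range(3)]
    x,y=C[...,0],C[...,1]
    reg=(x>.35)&(x<.85)&(y>-.35)&(y<.25)
    print(n)
    m=((z>.112)&(z<.128)&reg).astype(np.uint8);m=cv2.morphologyEx(m,cv2.MORPH_OPEN,np.ones((3,3)))
    print('deck z',np.nanmedian(z[m>0]),box(C[m>0]))
    m=(z>.128)&reg&(z<.25)
    k,l,st,ce=cv2.connectedComponentsWithStats(m.astype(np.uint8))
    for i in range(1,k):
        if st[i,4]<8: continue
        q=C[l==i];top=q[q[:,2]>np.percentile(q[:,2],90)-.004]
        print('blob',ce[i].round(1),st[i,4],'zmax',np.percentile(q[:,2],[50,90,98]).round(4),'top',top.mean(0).round(4),box(top), 'rgb',p[l==i].mean(0).round())
    m=(H>45)&(H<80)&(S>100)&(V>40)&(y>.15)&(y<.6)&(x<.8)
    q=C[m];print('pan',box(q),np.nanpercentile(z[m],[5,50,95,99]).round(3)); q=q[q[:,2]>.055];print('rim',box(q))
    # jar etc below
    for nm,m in dict(blue=(H>100)&(H<125)&(S>150)&(y<-.1)&(y>-.5)&(x>.3)).items(): print(nm,box(C[m]),np.nanmedian(z[m]))
E
```

```text
top
deck z 0.12078758282391044 (array([609.5, -11.9]), array([438. , 342.2]), 76.4)
blob [298.8 139.3] 157 zmax [0.1455 0.1926 0.196 ] top [ 0.7894 -0.074   0.1922] (array([789.9, -73.1]), array([24.6, 25.9]), 41.9) rgb [86. 39. 30.]
blob [372.2 168.1] 195 zmax [0.1463 0.2028 0.207 ] top [ 0.6815 -0.3304  0.2033] (array([ 681.5, -329.7]), array([23.1, 22.2]), 26.5) rgb [66. 76. 42.]
blob [231.7 170. ] 115 zmax [0.1744 0.1794 0.1819] top [0.68   0.1655 0.1783] (array([679.6, 163.7]), array([30.1, 31.2]), 69.3) rgb [104.  40.  38.]
blob [259.1 183.3] 114 zmax [0.1454 0.1514 0.1547] top [0.6312 0.068  0.1505] (array([631.7,  68. ]), array([24., 38.]), 73.0) rgb [111.  88.  60.]
blob [303.3 189.5] 11 zmax [0.1313 0.1343 0.1357] top [ 0.6108 -0.0854  0.1333] (array([611.3, -85.8]), array([ 9.9, 13.1]), 45.7) rgb [112. 116. 121.]
blob [291.9 191.2] 10 zmax [0.1309 0.1329 0.1336] top [ 0.6053 -0.0452  0.1316] (array([607.4, -43.6]), array([14.8, 13.2]), 31.9) rgb [112. 116. 120.]
blob [313.2 191.6] 16 zmax [0.1301 0.1336 0.1339] top [ 0.6012 -0.1213  0.1323] (array([ 602.5, -120.8]), array(
[... 2746 characters left out ...]
.8) rgb [69. 68. 66.]
blob [220.9 208.9] 18 zmax [0.1286 0.1303 0.1306] top [ 0.5891 -0.0343  0.129 ] (array([591.3, -33.9]), array([21.6, 16.2]), 27.9) rgb [143. 149. 144.]
blob [278.2 257.4] 345 zmax [0.1453 0.1914 0.1928] top [ 0.7921 -0.0757  0.1907] (array([792. , -75.7]), array([27.4, 26.3]), 55.3) rgb [119.  63.  49.]
blob [181.  321.3] 413 zmax [0.1497 0.2016 0.2033] top [ 0.6855 -0.334   0.201 ] (array([ 685.3, -333.3]), array([25.7, 26.1]), 9.5) rgb [106. 115.  68.]
pan (array([466.8, 396.9]), array([195.5, 219. ]), 81.4) [0.002 0.032 0.068 0.07 ]
rim (array([483.7, 370.4]), array([146.9, 179. ]), 82.0)
blue (array([ 460.7, -379.9]), array([127.1, 149. ]), 81.6) 0.08520226911650974
```

```bash
python3 - <<'E'
from h import *
R={}
for n in('top','scene'):
    f=np.load(n+'0.npz');p,d=f['p'],f['d'];hsv=cv2.cvtColor(p,cv2.COLOR_RGB2HSV);H,S,V=[hsv[...,i].astype(int) for i in range(3)]
    vv,uu=np.mgrid[:384,:512]
    win={'top':dict(carrot=(232,205,258,230),potato=(250,172,270,195),collar=(280,185,325,232)),'scene':dict(carrot=(222,145,243,168),potato=(245,175,272,202),collar=(175,185,215,230))}[n]
    def W(k):
        a=win[k];return (uu>=a[0])&(uu<a[2])&(vv>=a[1])&(vv<a[3])
    mc=W('carrot')&(S>110); mp=W('potato')&(S>70)
    mk=W('collar')&(V<70)&(np.nan_to_num(cloud(n,d)[...,2])>.183)
    md=W('collar')&(V>V[W('collar')].max()*0+0)
    for k,m,z in(('carrot',mc,.137),('potato',mp,.135),('collar',mk,.192)):
        c=cv2.minEnclosingCircle(np.c_[uu[m],vv[m]].astype(np.float32))
        uv=[uu[m].mean(),vv[m].mean()]
        R[n,k]=uv;print(n,k,m.sum(),np.round(uv,1),np.round(c[0],1),round(c[1],1),plane(n,[uv],z)[0].round(4),plane(n,[c[0]],z)[0].round(4))
    P=plane(n,np.c_[uu[mp],vv[mp]],.146);r=cv2.minAreaRect((P[:,:2]*1000).astype(np.float32));print('potato rect',r)
    P=plane(n,np.c_[uu[mk],vv[mk]],.192);r=cv2.minAreaRect((P[:,:2]*1000).astype(np.float32));print('collar rect',r)
for k in('carrot','potato','collar'):
    A=np.zeros((3,3));b=np.zeros(3)
    for n in('top','scene'):
        o,r=ray(n,[R[n,k]]);r=r[0]/np.linalg.norm(r[0]);M=np.eye(3)-np.outer(r,r);A+=M;b+=M@o
    print(k,np.linalg.solve(A,b).round(4))
# disc: bright low-sat ring on deck in scene + deck corners from zoom
T=lambda x,y:(205+x/5.3,150+y/5.3); Sx=lambda x,y:(130+x/3.8,130+y/3.8)
print('top corners',plane('top',[T(118,55),T(752,195),T(684,540),T(38,393)],.12).round(4)[:,:2].tolist())
print('scene corners',plane('scene',[Sx(8,330),Sx(222,572),Sx(664,180),Sx(450,3)],.12).round(4)[:,:2].tolist())
print('dot top',plane('top',[T(498,279)],.192),'scene',plane('scene',[Sx(283,261)],.192))
print('disc top',plane('top',[T(515,318)],.125),'scene',plane('scene',[Sx(260,321)],.125))
E
```

```text
top carrot 51 [244.4 217.5] [244.5 217.5] 3.8 [0.5152 0.1222 0.137 ] [0.5153 0.1219 0.137 ]
top potato 105 [259.4 183.4] [259.5 183.5] 6.7 [0.6346 0.0685 0.135 ] [0.6341 0.0683 0.135 ]
top collar 175 [303.5 207.3] [303.2 207.2] 9.2 [ 0.5394 -0.0769  0.192 ] [ 0.5399 -0.0761  0.192 ]
potato rect ((632.6871337890625, 68.66624450683594), (29.657142639160156, 43.70962142944336), 71.00898742675781)
collar rect ((540.591064453125, -77.0982894897461), (59.01231384277344, 59.98274612426758), 43.56281280517578)
scene carrot 96 [231.8 155.9] [231.5 155.9] 6.1 [0.5186 0.1214 0.137 ] [0.5179 0.1209 0.137 ]
scene potato 181 [256.5 187.9] [256.5 188. ] 9.1 [0.6356 0.07   0.135 ] [0.6358 0.0698 0.135 ]
scene collar 305 [195.  202.1] [195.4 202.2] 11.9 [ 0.5458 -0.0802  0.192 ] [ 0.5467 -0.0799  0.192 ]
potato rect ((639.07861328125, 65.18527221679688), (33.116512298583984, 48.928531646728516), 73.6840591430664)
collar rect ((546.2061767578125, -78.78010559082031), (58.34831237792969, 65.16291809082031), 37.67621612548828)
carrot [0.5163 0.1229 0.1331]
potato [0.6352 0.0691 0.1354]
collar [ 0.5412 -0.0772  0.1827]
top corners [[0.7228, 0.1815], [0.6201, -0.2409], [0.3924, -0.1849], [0.4959, 0.235]]
scene corners [[0.3996, -0.1805], [0.6341, -0.2388], [0.7267, 0.1818], [0.5005, 0.2365]]
dot top [[ 0.55547977 -0.06234766  0.192     ]] scene [[ 0.55993778 -0.05902411  0.192     ]]
disc top [[ 0.53956402 -0.07880721  0.125     ]] scene [[ 0.54701303 -0.07927068  0.125     ]]
```

Both views agree within about 5 mm, and they match the given sizes and the hub position worked out from the deck corners:
- **Collar:** (0.542, -0.078)
- **Carrot:** (0.517, 0.122)
- **Potato:** (0.635, 0.0695), long axis at about -17°
- **Pan:** (0.484, 0.370), rim at 0.065–0.07

I start by turning the jaws and lifting.

```bash
cat > to.py <<'E'
import sys
from h import *
from scipy.spatial.transform import Rotation as Ro
o=manip.get_obs();q=o['tool_rot'];R=Ro.from_quat([q[1],q[2],q[3],q[0]])
t=np.array([float(a) for a in sys.argv[1:4]])
print('t',round(o['time'],2),'pos',o['tool_pos'].round(4),'gap',round(o['finger_gap'],4),'F',o['force'].round(1),'M',o['wrist_torque'].round(2))
M=R.as_matrix();print('tool x angle deg',np.degrees(np.arctan2(M[1,0],M[0,0])).round(1),'tilt',M[:,2].round(3),'q',o['qpos'].round(2))
if len(t)==3: print('shift cm tool',(R.inv().apply(t-o['tool_pos'])*100).round(2))
E
python3 -m jog '[-1,0,0,-0.5,0,0,0.17, -1,0,0,-0.5,0,0,0.17, -1,0,0,-0.5,0,0,0.17, -1,0,0,-0.5,0,0,0.17, -1,0,0,0,0,0,0]' 30; python3 to.py 0.517 0.122 0.25
```

```text
time: 0.72
tool_pos: [0.2365, -0.5785, 0.2512]
tool_rot: [0.0, 0.989, -0.145, -0.0]
force: [0.6, 0.4, 0.2]
finger_gap: 0.0855
t 0.72 pos [ 0.2365 -0.5785  0.2512] gap 0.0855 F [0.6 0.4 0.2] M [ 0.06  0.02 -0.05]
tool x angle deg -16.7 tilt [-0. -0. -1.] q [ 1.01  0.39  0.13  1.58 -0.05  1.17 -0.71]
shift cm tool [  6.79 -75.15   0.11]
```

```bash
python3 -m jog '[-1,0.5,-5,0,0,0,0, -1,0.5,-5,0,0,0,0, -1,0.5,-5,0,0,0,0, -1,0.5,-5,0,0,0,0, -1,0.5,-5,0,0,0,0, -1,0.5,-5,0,0,0,0, -1,0.5,-5,0,0,0,0, -1,0.5,-5,0,0,0,0, -1,0.5,-5,0,0,0,0, -1,0.5,-5,0,0,0,0, -1,0.5,-5,0,0,0,0, -1,0.5,-5,0,0,0,0]' ; python3 to.py 0.517 0.122 0.25
```

```text
time: 2.22
tool_pos: [0.4669, -0.0199, 0.2512]
tool_rot: [0.0, 0.99, -0.143, 0.0]
force: [0.7, -0.3, 0.2]
finger_gap: 0.0853
t 2.23 pos [ 0.4669 -0.0199  0.2512] gap 0.0853 F [ 0.7 -0.3  0.2] M [-0.09 -0.03  0.01]
tool x angle deg -16.5 tilt [ 0. -0. -1.] q [ 0.24  0.14 -0.33  1.92  0.05  1.09 -1.97]
shift cm tool [  0.78 -15.02   0.11]
```

```bash
python3 -m jog '[-1,0.3,-5,0,0,0,0, -1,0.3,-5,0,0,0,0, -1,0.2,-5,0,0,0,0, -1,0,0,0,0,0,0, -1,0,0,0,0,0,0]' ; python3 to.py 0.517 0.122 0.124
```

```text
time: 2.85
tool_pos: [0.5171, 0.1194, 0.2507]
tool_rot: [0.0, 0.99, -0.144, -0.0]
force: [-0.9, -0.8, -0.4]
finger_gap: 0.0852
t 2.85 pos [0.5171 0.1194 0.2507] gap 0.0852 F [-0.9 -0.8 -0.4] M [ 0.   -0.01  0.03]
tool x angle deg -16.6 tilt [-0.001 -0.001 -1.   ] q [ 0.02  0.27 -0.41  1.78  0.12  1.12 -2.29]
shift cm tool [-0.08 -0.26 12.67]
```

```bash
python3 -m jog '[-0.5,0,-0.2,4,0,0,0, -0.3,0,0,4,0,0,0, -0.3,0,0,3,0,0,0, -0.3,0,0,1.5,0,0,0, -0.3,0,0,0,0,0,0]' ; python3 to.py 0.517 0.122 0.124
```

```text
time: 3.48
tool_pos: [0.5177, 0.1208, 0.1259]
tool_rot: [0.0, 0.989, -0.146, -0.001]
force: [-1.0, -0.2, 0.9]
finger_gap: 0.0554
t 3.48 pos [0.5177 0.1208 0.1259] gap 0.0554 F [-1.  -0.2  0.9] M [ 0.05  0.   -0.01]
tool x angle deg -16.8 tilt [-0.001 -0.001 -1.   ] q [-0.01  0.41 -0.39  1.91  0.2   0.86 -2.37]
shift cm tool [-0.1  -0.09  0.19]
```

```bash
python3 -m jog '[0.3,0,0,0,0,0,0, 0.6,0,0,0,0,0,0, 1,0,0,0,0,0,0, 1,0,0,0,0,0,0, 1,0,0,0,0,0,0]' 25; python3 to.py 0.517 0.122 0.124
```

```text
time: 4.1
tool_pos: [0.5189, 0.122, 0.1277]
tool_rot: [-0.0, 0.989, -0.146, 0.001]
force: [-1.3, -0.3, 7.7]
finger_gap: 0.0265
t 4.1 pos [0.5189 0.122  0.1277] gap 0.0265 F [-1.3 -0.3  7.7] M [-0.26  0.26  0.05]
tool x angle deg -16.7 tilt [ 0.002  0.    -1.   ] q [-0.01  0.4  -0.39  1.91  0.2   0.86 -2.37]
shift cm tool [-0.19  0.05  0.37]
```

```bash
python3 -m jog '[1,0,0,-1,0,0,0, 1,0,0,-3,0,0,0, 1,0,0,-4,0,0,-0.1, 1,0,0,-1,0,0,-0.1, 1,0,0,0,0,0,0]'; python3 to.py 0.519 0.365 0.18
```

```text
time: 4.72
tool_pos: [0.5186, 0.1222, 0.2177]
tool_rot: [-0.0, 0.999, -0.046, 0.001]
force: [-0.2, 0.4, -1.5]
finger_gap: 0.0266
t 4.72 pos [0.5186 0.1222 0.2177] gap 0.0266 F [-0.2  0.4 -1.5] M [ 0.01 -0.01 -0.03]
tool x angle deg -5.3 tilt [ 0.002  0.001 -1.   ] q [ 0.04  0.3  -0.45  1.82  0.15  1.05 -2.13]
shift cm tool [ -2.22 -24.18   3.79]
```

```bash
python3 -m jog '[1,-0.4,-4,0,0,0,0, 1,-0.4,-4,0,0,0,0, 1,-0.4,-4,0,0,0,0, 1,-0.4,-4,0,0,0,0, 1,-0.4,-4,0,0,0,0, 1,-0.2,-4,0,0,0,0, 1,0,0,4,0,0,0, 1,0,0,4,0,0,0, 1,0,0,0,0,0,0]'; python3 to.py 0.519 0.365 0.035
```

```text
time: 5.85
tool_pos: [0.5161, 0.3612, 0.1325]
tool_rot: [0.002, 0.999, -0.047, -0.003]
force: [-0.5, 0.7, -0.4]
finger_gap: 0.0265
t 5.85 pos [0.5161 0.3612 0.1325] gap 0.0265 F [-0.5  0.7 -0.4] M [-0.02 -0.06  0.05]
tool x angle deg -5.4 tilt [-0.006 -0.005 -1.   ] q [-0.36  0.56 -0.47  1.65  0.29  1.   -2.59]
shift cm tool [ 0.31 -0.46  9.74]
```

```bash
python3 -m jog '[1,0.1,-0.1,3,0,0,0, 1,0,0,3,0,0,0, 1,0,0,2.5,0,0,0, 1,0,0,0.5,0,0,0, 1,0,0,0,0,0,0, -0.3,0,0,0,0,0,0, -0.3,0,0,0,0,0,0, -0.3,0,0,-3,0,0,0, -0.3,0,0,-4,0,0,0, -0.3,0,0,-4,0,0,0, -0.3,0,0,-4,0,0,0, -0.3,0,0,0,0,0,0]'; python3 to.py 0.635 0.0695 0.2
```

```text
time: 7.35
tool_pos: [0.5208, 0.3653, 0.2007]
tool_rot: [-0.002, 0.999, -0.046, 0.003]
force: [0.3, 0.7, -0.6]
finger_gap: 0.0558
t 7.35 pos [0.5208 0.3653 0.2007] gap 0.0558 F [ 0.3  0.7 -0.6] M [ 0.02  0.01 -0.02]
tool x angle deg -5.3 tilt [ 0.006  0.004 -1.   ] q [-0.35  0.5  -0.49  1.58  0.25  1.11 -2.56]
shift cm tool [1.410e+01 2.841e+01 2.000e-02]
```

```bash
python3 -m jog '[-0.3,2,4,0,0,0,0, -0.3,2,4,0,0,0,0, -0.3,2,4,0,0,0,0, -0.3,2,4,0,0,0,0, -0.3,2,4,0,0,0,0, -0.3,2,4,0,0,0,0, -0.3,2,4,0,0,0,0, -0.3,0,0,0,0,0,0.1,-0.3,0,0,0,0,0,0.1, -0.3,0,0,0,0,0,0]'; python3 to.py 0.635 0.0695 0.127
python3 - <<'E'
from h import *
for n in("scene","top"):
    p,d=manip.grab_frame(n);cv2.imwrite(f'pics/{n}1.png',p[:,:,::-1])
    a=(150,80,310,240) if n=='scene' else (140,150,300,270)
    cv2.imwrite(f'pics/{n}1z.png',cv2.resize(p[a[1]:a[3],a[0]:a[2],::-1],None,fx=3.7,fy=3.7,interpolation=cv2.INTER_CUBIC))
E
```

```text
time: 8.6
tool_pos: [0.6326, 0.072, 0.1956]
tool_rot: [0.0, 0.989, -0.145, -0.0]
force: [0.7, 0.8, -0.1]
finger_gap: 0.0556
t 8.6 pos [0.6326 0.072  0.1956] gap 0.0556 F [ 0.7  0.8 -0.1] M [ 0.02  0.01 -0.05]
tool x angle deg -16.7 tilt [-0.001 -0.    -1.   ] q [ 0.08  0.49 -0.38  1.59  0.2   1.1  -2.21]
shift cm tool [0.31 0.17 6.86]
```

View pics/scene1z.png

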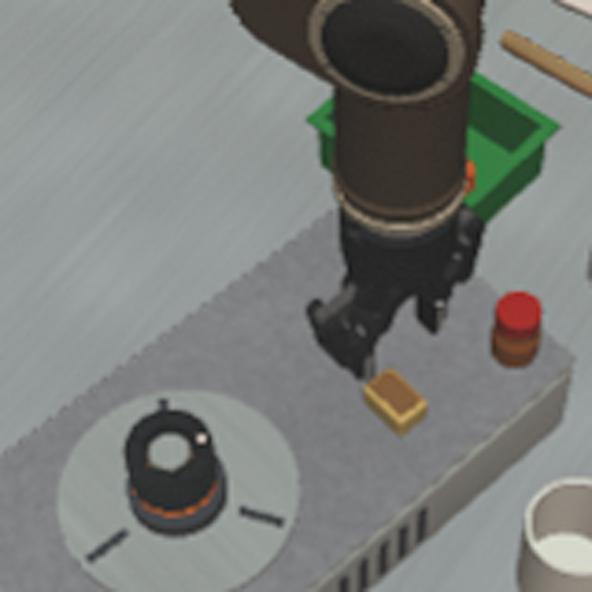

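View pics/top1z.png

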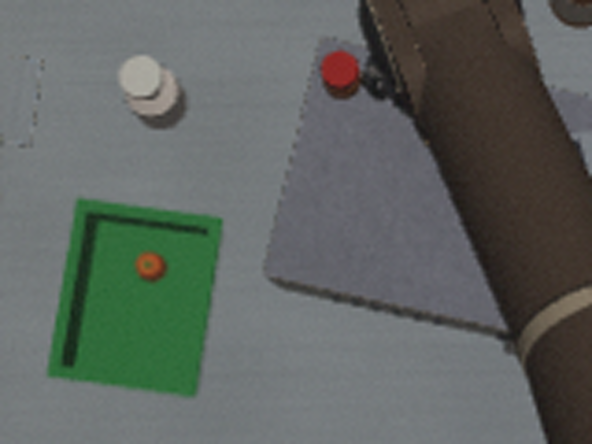

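The carrot stands in the pan (top zoom 150,266). The gripper is over the potato (scene zoom 395,400), and the jar has not moved. Now for the potato.

```bash
python3 -m jog '[-0.3,0.3,0.2,3,0,0,0, -0.3,0,0,2.5,0,0,0, -0.3,0,0,1.2,0,0,0, -0.3,0,0,0,0,0,0, 0.3,0,0,0,0,0,0, 0.6,0,0,0,0,0,0, 1,0,0,0,0,0,0, 1,0,0,0,0,0,0, 1,0,0,0,0,0,0]' 25; python3 to.py 0.635 0.0695 0.127
```

```text
time: 9.82
tool_pos: [0.6361, 0.0696, 0.1306]
tool_rot: [-0.0, 0.989, -0.146, 0.001]
force: [-0.2, 1.2, 6.5]
finger_gap: 0.0297
t 9.82 pos [0.6361 0.0696 0.1306] gap 0.0297 F [-0.2  1.2  6.5] M [-0.01  0.05  0.05]
tool x angle deg -16.7 tilt [ 0.002  0.    -1.   ] q [ 0.07  0.56 -0.37  1.64  0.23  0.98 -2.24]
shift cm tool [-0.1   0.04  0.36]
```

```bash
python3 -m jog '[1,0,0,-1,0,0,0, 1,0,0,-3,0,0,0, 1,0,0,-4,0,0,-0.1, 1,0,0,-1,0,0,-0.1, 1,0,0,0,0,0,0]'; python3 to.py 0.449 0.375 0.2
```

```text
time: 10.45
tool_pos: [0.6356, 0.0693, 0.2206]
tool_rot: [-0.0, 0.999, -0.047, 0.001]
force: [0.2, -0.6, -0.1]
finger_gap: 0.0292
t 10.45 pos [0.6356 0.0693 0.2206] gap 0.0292 F [ 0.2 -0.6 -0.1] M [-0.04  0.11 -0.01]
tool x angle deg -5.3 tilt [ 0.002  0.    -1.   ] q [ 0.12  0.48 -0.43  1.55  0.21  1.15 -2.02]
shift cm tool [-21.43 -28.7    2.03]
```

```bash
python3 -m jog '[1,-2.7,-3.6,0,0,0,0, 1,-2.7,-3.6,0,0,0,0, 1,-2.7,-3.6,0,0,0,0, 1,-2.7,-3.6,0,0,0,0, 1,-2.7,-3.6,0,0,0,0, 1,-2.7,-3.6,0,0,0,0, 1,-2.6,-3.6,0,0,0,0, 1,-2.6,-3.5,0,0,0,0, 1,0,0,4,0,0,0, 1,0,0,4,0,0,0, 1,0,0,0,0,0,0]'; python3 to.py 0.449 0.375 0.04
```

```text
time: 11.82
tool_pos: [0.4466, 0.3728, 0.1358]
tool_rot: [0.003, 0.999, -0.047, -0.003]
force: [0.3, 0.7, 0.4]
finger_gap: 0.0295
t 11.82 pos [0.4466 0.3728 0.1358] gap 0.0295 F [0.3 0.7 0.4] M [-0.    0.01 -0.03]
tool x angle deg -5.4 tilt [-0.006 -0.005 -1.   ] q [-0.4   0.49 -0.52  1.77  0.29  0.96 -2.69]
shift cm tool [ 0.27 -0.29  9.58]
```

```bash
python3 -m jog '[1,0.2,0,3,0,0,0, 1,0,0,3,0,0,0, 1,0,0,2.5,0,0,0, 1,0,0,0.5,0,0,0, 1,0,0,0,0,0,0, -0.3,0,0,0,0,0,0, -0.3,0,0,0,0,0,0, -0.3,0,0,-3,0,0,0, -0.3,0,0,-4,0,0,0, -0.3,0,0,-5,0,0,-0.1, -1,0,0,-5,0,0,-0.1, -1,0,0,-3,0,0,0]'; python3 to.py 0.542 -0.078 0.245
```

```text
time: 13.32
tool_pos: [0.451, 0.3753, 0.2528]
tool_rot: [-0.001, 0.999, 0.055, 0.002]
force: [0.1, -0.7, -0.7]
finger_gap: 0.0853
t 13.32 pos [0.451  0.3753 0.2528] gap 0.0853 F [ 0.1 -0.7 -0.7] M [ 0.    0.05 -0.  ]
tool x angle deg 6.3 tilt [ 0.003  0.002 -1.   ] q [-0.33  0.39 -0.6   1.64  0.24  1.18 -2.44]
shift cm tool [ 4.11 46.05  0.7 ]
```

```bash
python3 -m jog '[-1,0.4,4.6,0,0,0,0, -1,0.4,4.6,0,0,0,0, -1,0.4,4.6,0,0,0,0, -1,0.4,4.6,0,0,0,0, -1,0.4,4.6,0,0,0,0, -1,0.4,4.6,0,0,0,0, -1,0.4,4.6,0,0,0,0, -1,0.4,4.6,0,0,0,0, -1,0.4,4.6,0,0,0,0, -1,0.4,4.6,0,0,0,0, -1,0,0,0,0,0,0,-1,0,0,0,0,0,0]'; python3 to.py 0.542 -0.078 0.164
python3 - <<'E'
from h import *
for n in("scene","top"):
    p,d=manip.grab_frame(n);cv2.imwrite(f'pics/{n}2.png',p[:,:,::-1])
    a=(130,80,310,260) if n=='scene' else (140,150,330,270)
    cv2.imwrite(f'pics/{n}2z.png',cv2.resize(p[a[1]:a[3],a[0]:a[2],::-1],None,fx=3.2,fy=3.2,interpolation=cv2.INTER_CUBIC))
E
```

```text
time: 14.82
tool_pos: [0.5398, -0.0776, 0.2496]
tool_rot: [-0.0, 0.999, 0.054, 0.0]
force: [0.3, 0.2, 0.3]
finger_gap: 0.0856
t 14.82 pos [ 0.5398 -0.0776  0.2496] gap 0.0856 F [0.3 0.2 0.3] M [0.07 0.   0.04]
tool x angle deg 6.2 tilt [ 0.     0.001 -1.   ] q [ 0.39  0.29 -0.41  1.75  0.13  1.13 -1.53]
shift cm tool [0.21 0.06 8.56]
```

View pics/scene2z.png

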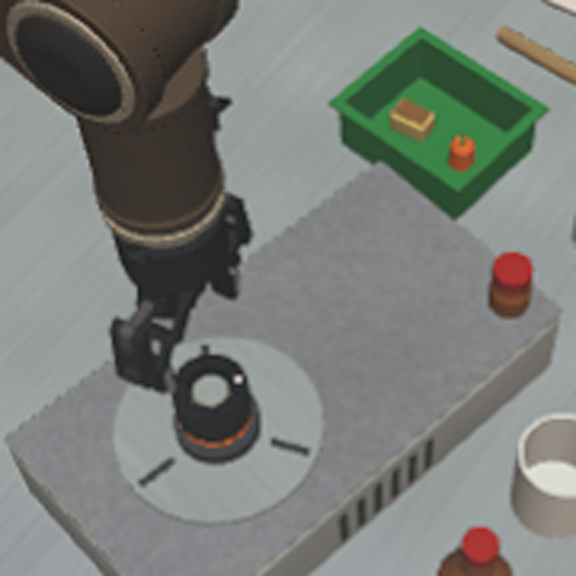

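View pics/top2z.png

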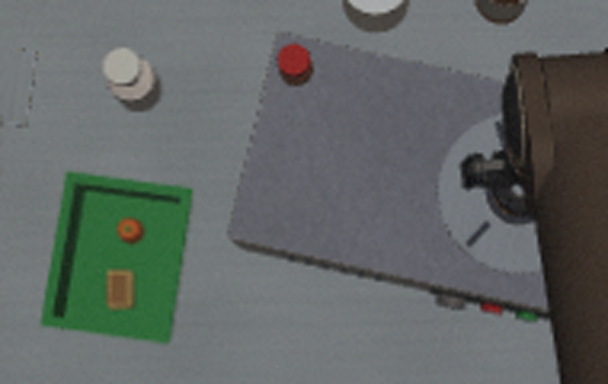

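Both offcuts lie in the pan (scene zoom 412,118 and 461,153), and the bystanders are undisturbed. Next I descend over the collar.

```bash
python3 -m jog '[-1,0.2,0.1,3,0,0,0, -1,0,0,3,0,0,0, -1,0,0,1.5,0,0,0, -1,0,0,1,0,0,0, -1,0,0,0,0,0,0,-1,0,0,0,0,0,0]' 60; python3 to.py 0.542 -0.078 0.164
```

```text
time: 15.68
tool_pos: [0.5425, -0.0791, 0.1652]
tool_rot: [0.0, 0.999, 0.054, 0.001]
force: [0.4, -0.7, 0.4]
finger_gap: 0.0851
t 15.68 pos [ 0.5425 -0.0791  0.1652] gap 0.0851 F [ 0.4 -0.7  0.4] M [ 0.01 -0.01 -0.02]
tool x angle deg 6.2 tilt [ 0.001 -0.    -1.   ] q [ 0.37  0.38 -0.4   1.84  0.18  0.95 -1.57]
shift cm tool [-0.04 -0.11  0.11]
```

```bash
python3 -m jog '[-0.7,0,0,0,0,0,0, -0.5,0,0,0,0,0,0,-0.3,0,0,0,0,0,0,0,0,0,0,0,0,0,1,0,0,0,0,0,0,1,0,0,0,0,0,0]' 60; python3 to.py 0.542 -0.078 0.164
```

```text
time: 16.42
tool_pos: [0.5424, -0.0771, 0.1656]
tool_rot: [-0.001, 0.999, 0.055, 0.001]
force: [-2.5, 6.2, 9.5]
finger_gap: 0.0586
t 16.43 pos [ 0.5424 -0.0771  0.1656] gap 0.0586 F [-2.5  6.2  9.5] M [ 1.3   0.74 -0.02]
tool x angle deg 6.3 tilt [ 0.001  0.002 -1.   ] q [ 0.37  0.38 -0.4   1.84  0.18  0.96 -1.57]
shift cm tool [-0.05  0.08  0.16]
```

```bash
python3 -m jog '[1,-0.1,-0.2,0.1,0,0,0,1,0,0,0,0,0,0]' 60; python3 to.py 0.542 -0.078 0.164;  python3 -m jog '[1,0,0,0,0,0,-0.08,1,0,0,0,0,0,-0.08,1,0,0,0,0,0,-0.08]'; python3 to.py 0.542 -0.078 0.164
```

```text
time: 16.68
tool_pos: [0.5424, -0.077, 0.1656]
tool_rot: [0.0, 0.999, 0.054, 0.002]
force: [-1.8, 1.1, 12.8]
finger_gap: 0.0584
t 16.68 pos [ 0.5424 -0.077   0.1656] gap 0.0584 F [-1.8  1.1 12.8] M [0.3  0.43 0.06]
tool x angle deg 6.2 tilt [ 0.004 -0.001 -1.   ] q [ 0.37  0.38 -0.4   1.84  0.18  0.95 -1.57]
shift cm tool [-0.05  0.09  0.16]
time: 17.05
tool_pos: [0.5427, -0.0764, 0.1656]
tool_rot: [0.0, 0.985, 0.174, 0.002]
force: [-1.2, 3.3, 12.1]
finger_gap: 0.0588
t 17.05 pos [ 0.5427 -0.0764  0.1656] gap 0.0588 F [-1.2  3.3 12.1] M [ 0.78  0.24 -0.22]
tool x angle deg 20.1 tilt [ 0.005  0.    -1.   ] q [ 0.41  0.39 -0.45  1.84  0.2   0.96 -1.35]
shift cm tool [-0.12  0.13  0.16]
```

```bash
for i in 1; do python3 -m jog '[1,0,0,0,0,0,-0.08,1,0,0,0,0,0,-0.08,1,0,0,0,0,0,-0.08]'; python3 to.py 0.542 -0.078 0.164;done;  python3 -m jog '[1,0,0,0,0,0,-0.08,1,0,0,0,0,0,-0.08,1,0,0,0,0,0,-0.08]'; python3 to.py 0.542 -0.078 0.164
```

```text
time: 17.42
tool_pos: [0.5427, -0.0762, 0.1656]
tool_rot: [0.0, 0.957, 0.291, 0.002]
force: [-0.4, 2.9, 11.9]
finger_gap: 0.0588
t 17.43 pos [ 0.5427 -0.0762  0.1656] gap 0.0588 F [-0.4  2.9 11.9] M [ 0.89  0.24 -0.21]
tool x angle deg 33.8 tilt [ 0.005  0.001 -1.   ] q [ 0.44  0.39 -0.5   1.84  0.23  0.96 -1.13]
shift cm tool [-0.16  0.11  0.16]
time: 17.8
tool_pos: [0.5427, -0.0762, 0.1656]
tool_rot: [0.001, 0.915, 0.403, 0.002]
force: [0.7, 3.0, 12.7]
finger_gap: 0.0586
t 17.8 pos [ 0.5427 -0.0762  0.1656] gap 0.0586 F [ 0.7  3.  12.7] M [ 0.76  0.21 -0.14]
tool x angle deg 47.6 tilt [ 0.005  0.001 -1.   ] q [ 0.48  0.4  -0.55  1.83  0.25  0.97 -0.92]
shift cm tool [-0.18  0.07  0.16]
```

```bash
python3 -m jog '[1,0,0,0,0,0,-0.08,1,0,0,0,0,0,-0.08,1,0,0,0,0,0,-0.08]'; python3 to.py 0.542 -0.078 0.164|head -2
```

```text
time: 18.18
tool_pos: [0.5426, -0.076, 0.1656]
tool_rot: [0.001, 0.86, 0.51, 0.002]
force: [-0.2, 4.7, 13.0]
finger_gap: 0.059
t 18.18 pos [ 0.5426 -0.076   0.1656] gap 0.059 F [-0.2  4.7 13. ] M [ 0.95  0.33 -0.24]
tool x angle deg 61.3 tilt [ 0.004  0.001 -1.   ] q [ 0.52  0.41 -0.6   1.83  0.28  0.98 -0.7 ]
```

```bash
python3 -m jog '[1,0,0,0,0,0,-0.08,1,0,0,0,0,0,-0.08]'; python3 to.py 0.542 -0.078 0.164|head -2
```

```text
time: 18.42
tool_pos: [0.5427, -0.076, 0.1656]
tool_rot: [0.001, 0.817, 0.577, 0.002]
force: [-0.4, 3.5, 12.7]
finger_gap: 0.0587
t 18.43 pos [ 0.5427 -0.076   0.1656] gap 0.0587 F [-0.4  3.5 12.7] M [ 0.9   0.24 -0.18]
tool x angle deg 70.5 tilt [ 0.005  0.001 -1.   ] q [ 0.55  0.42 -0.64  1.83  0.3   0.98 -0.56]
```

```bash
python3 -m jog '[1,0,0,0,0,0,-0.08,1,0,0,0,0,0,-0.08]'; python3 to.py 0.542 -0.078 0.164|head -2
```

```text
time: 18.68
tool_pos: [0.5426, -0.076, 0.1653]
tool_rot: [0.001, 0.768, 0.641, 0.002]
force: [1.1, 2.5, 6.8]
finger_gap: 0.0589
t 18.68 pos [ 0.5426 -0.076   0.1653] gap 0.0589 F [1.1 2.5 6.8] M [ 0.75 -0.07 -0.13]
tool x angle deg 79.7 tilt [ 0.004  0.001 -1.   ] q [ 0.57  0.43 -0.67  1.83  0.32  0.99 -0.41]
```

```bash
python3 -m jog '[1,0,0,0,0,0,-0.08,1,0,0,0,0,0,-0.08]'; python3 to.py 0.542 -0.078 0.164|head -2
python3 - <<'E'
from h import *
p,d=manip.grab_frame('scene');a=(150,150,270,270)
cv2.imwrite(f'pics/scene3z.png',cv2.resize(p[a[1]:a[3],a[0]:a[2],::-1],None,fx=5,fy=5,interpolation=cv2.INTER_CUBIC))
E
```

```text
time: 18.92
tool_pos: [0.5412, -0.077, 0.1635]
tool_rot: [0.0, 0.714, 0.7, 0.0]
force: [2.0, 1.5, -3.2]
finger_gap: 0.0588
t 18.93 pos [ 0.5412 -0.077   0.1635] gap 0.0588 F [ 2.   1.5 -3.2] M [ 0.43 -0.37 -0.03]
tool x angle deg 88.8 tilt [ 0.001  0.    -1.   ] q [ 0.6   0.44 -0.71  1.83  0.34  0.99 -0.27]
```

View pics/scene3z.png

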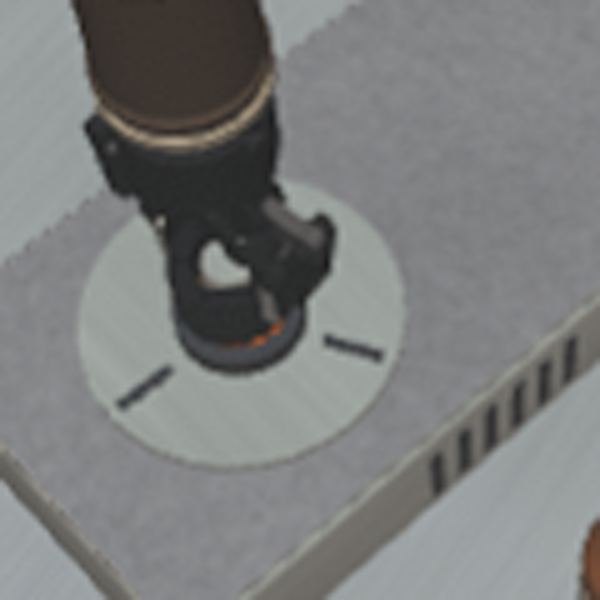

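The collar dropped: z fell 2 mm and the load on the tool vanished. The picture shows the collar still centred in the gripper. Now I push down.

```bash
python3 -m jog '[1,0,0,0.1,0,0,0,1,0,0,0.1,0,0,0,1,0,0,0.1,0,0,0,1,0,0,0,0,0,0]' 80; python3 to.py 0.542 -0.078 0.1536
```

```text
time: 19.48
tool_pos: [0.5411, -0.077, 0.1607]
tool_rot: [0.0, 0.715, 0.699, 0.0]
force: [2.2, 2.2, 4.9]
finger_gap: 0.0581
t 19.48 pos [ 0.5411 -0.077   0.1607] gap 0.0581 F [2.2 2.2 4.9] M [ 0.59 -0.22 -0.07]
tool x angle deg 88.7 tilt [ 0.001  0.    -1.   ] q [ 0.6   0.45 -0.71  1.83  0.34  0.99 -0.28]
shift cm tool [-0.1   0.09  0.71]
```

```bash
python3 -m jog '[1,0,0,0.15,0,0,0,1,0,0,0.15,0,0,0,1,0,0,0.15,0,0,0,1,0,0,0.15,0,0,0,1,0,0,0,0,0,0]' 80; python3 to.py 0.542 -0.078 0.1536
```

```text
time: 20.1
tool_pos: [0.5411, -0.077, 0.1547]
tool_rot: [0.0, 0.715, 0.699, 0.0]
force: [0.9, 3.3, 5.5]
finger_gap: 0.0582
t 20.1 pos [ 0.5411 -0.077   0.1547] gap 0.0582 F [0.9 3.3 5.5] M [ 0.74 -0.12 -0.08]
tool x angle deg 88.7 tilt [ 0.001  0.    -1.   ] q [ 0.59  0.45 -0.7   1.84  0.35  0.98 -0.28]
shift cm tool [-0.1   0.09  0.11]
```

```bash
python3 -m jog '[1,0,0,0.1,0,0,0,1,0,0,0.1,0,0,0,1,0,0,0.1,0,0,0,1,0,0,0,0,0,0]' 80; python3 to.py 0.542 -0.078 0.1536;python3 -m jog '[1,0,0,0.1,0,0,0,1,0,0,0.1,0,0,0,1,0,0,0,0,0,0,1,0,0,0,0,0,0]' 80; python3 to.py 0.542 -0.078 0.1536
```

```text
time: 20.6
tool_pos: [0.5412, -0.077, 0.1538]
tool_rot: [0.001, 0.715, 0.699, 0.0]
force: [-6.2, 3.1, 25.5]
finger_gap: 0.0582
t 20.6 pos [ 0.5412 -0.077   0.1538] gap 0.0582 F [-6.2  3.1 25.5] M [ 0.62  1.8  -0.08]
tool x angle deg 88.7 tilt [ 0.001 -0.001 -1.   ] q [ 0.59  0.45 -0.7   1.84  0.35  0.97 -0.29]
shift cm tool [-0.1   0.08  0.02]
time: 21.1
tool_pos: [0.5412, -0.077, 0.1537]
tool_rot: [0.002, 0.715, 0.699, -0.0]
force: [-14.0, 1.9, 44.3]
finger_gap: 0.058
t 21.1 pos [ 0.5412 -0.077   0.1537] gap 0.058 F [-14.    1.9  44.3] M [ 0.51  3.39 -0.06]
tool x angle deg 88.7 tilt [ 0.002 -0.003 -1.   ] q [ 0.59  0.45 -0.7   1.84  0.35  0.97 -0.29]
shift cm tool [-0.1   0.08  0.01]
```

```bash
python3 -m jog '[1,0,0,-0.1,0,0,0,1,0,0,-0.1,0,0,0,1,0,0,0,0,0,0,1,0,0,0,0,0,0]' 80; python3 to.py 0.542 -0.078 0.1536
python3 - <<'E'
from h import *
p,d=manip.grab_frame('scene');a=(130,80,310,270)
cv2.imwrite(f'pics/scene4z.png',cv2.resize(p[a[1]:a[3],a[0]:a[2],::-1],None,fx=3.1,fy=3.1,interpolation=cv2.INTER_CUBIC))
a=(155,170,245,245)
cv2.imwrite(f'pics/scene4zz.png',cv2.resize(p[a[1]:a[3],a[0]:a[2],::-1],None,fx=8,fy=8,interpolation=cv2.INTER_CUBIC))
E
python3 to.py 0 0 0
```

```text
time: 21.6
tool_pos: [0.5412, -0.077, 0.1538]
tool_rot: [0.001, 0.715, 0.699, 0.0]
force: [-6.4, 2.3, 26.1]
finger_gap: 0.058
t 21.6 pos [ 0.5412 -0.077   0.1538] gap 0.058 F [-6.4  2.3 26.1] M [ 0.63  1.79 -0.04]
tool x angle deg 88.7 tilt [ 0.002 -0.001 -1.   ] q [ 0.59  0.45 -0.7   1.84  0.35  0.97 -0.29]
shift cm tool [-0.1   0.08  0.02]
t 21.65 pos [ 0.5412 -0.077   0.1538] gap 0.0579 F [-6.5  2.5 26. ] M [ 0.57  1.63 -0.07]
tool x angle deg 88.7 tilt [ 0.002 -0.001 -1.   ] q [ 0.59  0.45 -0.7   1.84  0.35  0.97 -0.29]
shift cm tool [  6.46 -54.31  15.29]
```

View pics/scene4z.png

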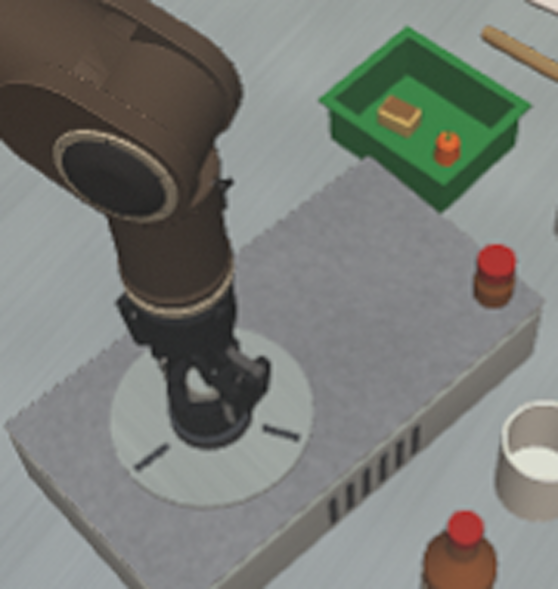

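View pics/scene4zz.png

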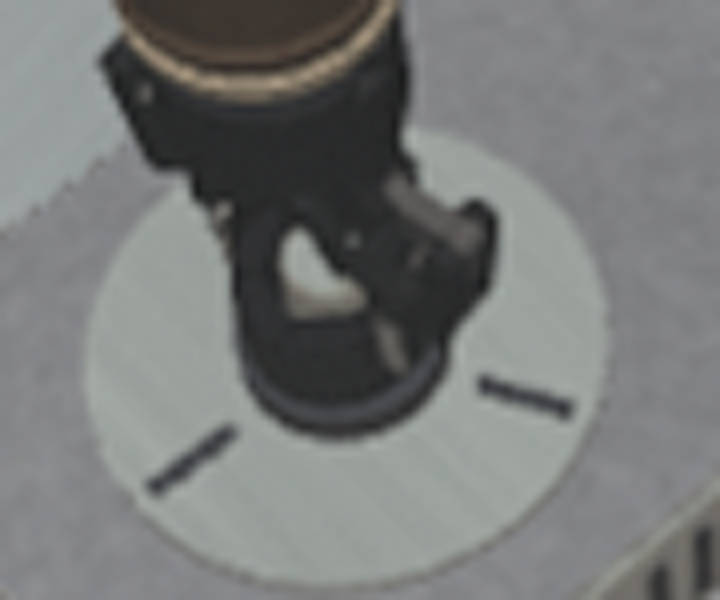

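The collar sits directly on the boss. The orange spring seat can no longer be seen (rim near zoom 340,410) and the post now stands proud of the collar. Both offcuts are in the pan and the jar is in place. I hand in with about 26 N of push.

```bash
python3 - <<'E'
from cell import manip
manip.close_job()
E
```

```text
the job is handed in; nothing more can be done
```

The job is done and handed in at about 21.7 s, with the gripper still holding the collar pushed home.

- **Offcuts:** I put the carrot end and then the potato end into the green scrap pan. The last picture shows both in the pan. The jar, mug and sauce bottle, also in view, looked undisturbed; I took no last picture of the other bystanders.
- **Collar:** I gripped it and turned it about 82°. The keyways dropped over the pins after roughly 75–80°.
- **Pushed home:** The collar stopped hard after 11.9 mm of travel, against 12 mm expected. The orange spring seat is no longer visible under it.
- **Forces:** The push briefly reached 44 N, passed through the fingers and the collar rather than the gripper's body. I eased it to about 26 N, with an 80 N grip, for the hand-in. While gripping the offcuts the fingers pressed on the tool with about 7–8 N.
- **Disagreement:** The two cameras differed by up to about 7 mm in x. I averaged them, and the grip on the collar then showed about 2 mm of sideways error, which I corrected by feel.

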